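# Press a glued blank in the ratchet clamp and stand it in the tray

## Task

The two-layer wooden blank standing between the jaws of the ratchet clamp has just been stuck together with contact cement. Close the clamp's scissor handles all the way, to the last ratchet tooth, and let go so that the clamp presses the blank by itself for at least two seconds; then push the thumb plate at the end of the handles down, square to the way they close, to release the ratchet so that the jaws spring fully open on the blank where it stands. Finally take the blank out and stand it upright in the free end of the plywood tray, without disturbing the two finished blanks there or the twine and paint bottle close to the clamp.

Things in the scene. Friction and masses are not known exactly. Their poses are not given: they have to be found in the camera images.
- clamp: Steel scissor clamp lying flat (like big locking forceps) on a plywood board 200 x 130 x 18 mm fixed to the bench. Origin on the bench under the pivot post (16 mm across, 59 mm high). x points to the jaws, -x to the handles, z up; the handles close in the x-y plane. Board: x -65 to 135, y -65 to 65 mm; the handles overhang it, 40 to 54 mm above the bare bench. Legs at most 56 mm high.
- swing_handle (a joint): Angle of the swinging leg (handle on the clamp's -y side), rad: 0 fully open (a spring takes it there when the ratchet is off), 0.09 when the jaws touch the blank; teeth catch at 0.06, 0.11 and 0.16 (the last); end stop 0.18. Push on to the end stop to pass the last tooth; let go, it settles back on it (reads 0.15 to 0.16). About 15 N at the loop.
- ratchet_handle (a joint): How far the non-swinging handle is bent down (rad): 0 at rest, it springs back by itself, end stop 0.09. Beyond about 0.05 the teeth are free. It also dips by itself as the teeth click past.
- push (a point): Middle of the outer (-y) side of the swinging handle's finger loop, the place to push towards clamp +y; 50 mm high, 137 mm from the pivot; moves with the leg. In the clamp frame it goes from about (-129, -46) mm open to (-135, -24.5) mm at the last tooth. The loop is 50 x 22 mm, of 7 mm round bar, straight for 35 mm here. It can be pushed alone or pinched against the other loop.
- loop (a point): Centre of the other finger loop, on the clamp's +y side: 50 mm (clamp x) by 22 mm, of 7 mm bar, 45 mm high. It does not swing, and gives only downwards. At the last tooth the two loops stand 5 mm apart, 49 mm over both outer sides; open, about 71 mm.
- thumb (a point): Centre of the top face of the thumb plate, 34 mm (clamp x) by 28 mm (clamp y), 6 mm thick, behind the loop that does not swing, 48.5 mm above the bench. Press it straight down 9 to 12 mm (3 to 10 N; end stop 13 mm) to free the ratchet, hold until the jaws have sprung open, then let it rise.
- blank_mid (a point): Centre of the blank, a rigid block of two wooden layers, 40 (its x) x 30 (its y, the way the jaws press) x 70 mm high, 65 g. Stands loose on the clamp's board, centre 53 mm high, 70 mm from the pivot. Its top (88 mm) stands 24 mm above the jaws; take it from above by the 40 mm (x) faces, which are free. Low strips (6 mm) at its x ends.
- tray: Flat plywood tray fixed to the bench, 210 mm (its x) by 130 mm (its y), 30 mm high, walls 6 mm; origin under its centre, on the bench. Two finished blanks stand in its +x half.
- tray_free (a point): Centre of the free end of the tray, on its inner floor (about 6 mm above the bench), 50 mm to -x of the tray's centre. Its axes are the tray's.
- done_a_mid (a point): Centre of one of the two finished blanks standing in the tray's +x half, same size as the blank.
- done_b_mid (a point): Centre of the other finished blank in the tray.
- offcut_bin: Open grey plastic bin of wood offcuts, 190 x 130 x 60 mm, fixed on the other side of the bench from the tray; origin under its centre. Not used.
- paint_a: Small closed paint bottle, 34 mm across, 95 mm high, standing beyond the clamp (further from the robot); origin under its centre. Leave alone.
- twine: Spool of twine, 80 mm across, 70 mm high, standing beyond the clamp's handles; origin under its centre. Leave alone.
Not all that is in view belongs to the job. What is shaped like the part that bears blank_mid but purple or yellow is not meant.

How it is judged:
By the outcome, as a careful person would: the job done as asked, in the order asked, and still so for the second after the job is handed in, with the robot touching nothing.
It also fails if it takes over 64 s, if anything falls off the work surface, if the arm or the gripper's body presses on something with over 40 N, if the wrist force passes 120 N, or if a joint passes its speed limit or range.

## Robot

A 7-joint arm with a two-finger parallel gripper is mounted at the origin on the work surface. World frame = base frame: x ahead of the robot, y to its left, z up, the work surface at z = 0. Lengths are in mm, angles in rad, forces in N, time in s.
With the tool pointing down it reaches from about 400 to 750 mm from the base axis. Payload 19.5 kg.
Tool frame: the origin (TCP) lies on the centre line of the jaws, within the pads' length; the fingertips stand 8 mm ahead of it and the grasp point (between the pads) lies 11 mm behind it; z points along the fingers, y is the line along which they close (so a half turn about z gives the same grasp; the last joint's range is limited). The gripper opens to 85 mm and grips with 20 to 120 N. Pads are 22 mm wide; open, the fingers measure 114 mm over their backs; the gripper's body (76 mm by 85 mm) begins 54 mm behind the grasp point. The pads swing forward as they close: fully open they stand 13 mm farther back than shut.
Start: joints at [1.114, 0.707, -0.028, 1.485, 0.022, 0.951, -0.075], TCP at [231.719, -526.215, 239.268] pointing down, gripper open.
Joint ranges: [-2.71, 2.71], [-0.32, 2.16], [-1.57, 1.52], [0, 2.45], [-1.46, 4.6], [0, 2.02], [-2.83, 2.83]. Speed limits (rad/s): [1.89, 1.89, 2.57, 2.57, 3.01, 3.01, 3.01].

## Interface

Orientations are given as a unit quaternion [x, y, z, w].
In Python, from rig import sensors, read_camera, ticket gives the robot as it stands. The module is installed in compiled form; this text tells all that it offers.
- The arm moves only by the tool servo_tool, never from a script. Its argument "deltas" is a list that holds one entry, the list of rows, each a list of 7 numbers: the shift along the tool's x, y, z in mm, then the turn, a rotation vector about the tool's x, y, z in rad, then the finger opening in mm, from 0 to 85.4. In form: [[[x, y, z, rx, ry, rz, hand], ...]]. A call has 1 to 20 rows; each row is the pose to reach, as a shift and turn from the pose commanded when the call began, along the tool's axes at that moment; what a row does not reach only later rows make up. A row lasts 1/8 s, in which the tool goes at most 62.5 mm and 10.7 degrees, less where a joint would pass 70% of its speed; a pose out of reach is approached as far as the arm can. A call with a gripper value outside its range is refused whole. The fingers move at their own pace and stop on an object; "newtons" is the grip in N (left out, the last holds). Time passes only in rows, so rows that repeat a pose let the fingers close. It gives the time, the measured TCP pose, the force, the opening and the grip force at its end, in the units of the state.
- sensors.get_obs(): the state, without advancing time (a new reading comes with each control period).
- read_camera(name): name is "side" or "top" or "wrist"; returns a dict with "frame" (384x512x3 uint8, blue, green, red), "intrinsics" (3x3 intrinsics, pixels), "dist_coeffs" ([k1, k2, p1, p2, k3] as OpenCV has them; the pictures are not rectified), "R" (3x3) and "t" (3): a world point X has camera coordinates R X + t; the wrist camera has in their place "hand_eye" (4x4, takes a point from camera to tool coordinates, whose origin is the TCP and whose axes are the flange's). Camera axes: x right, y down, z forward; pixel columns grow to the right and rows downward; lengths in mm; the calibration is good to about 2 mm. A picture is of the moment at which its call begins: read the wrist's pose just before it. There is no depth.
- ticket.close_job(): hands the job in; it is judged then, once.
The state is a dict: "time": time; "joints": joint angles; "joint_vel": joint speeds; "effort": joint torques, N m; "position": TCP position; "tcp_rot": TCP orientation; "wrist_force": force on the tool from outside, world axes, zero at the start; "wrist_torque": the same for the moment, N m; "gripper_width": finger opening in mm; "grip_force": force on a finger pad.
Only numpy, scipy, OpenCV 4.12 (cv2) and the standard library are available. Lean on these libraries where they do the work, as an engineer would, in place of code of your own. Each camera call takes 0.05 s, during which the arm holds its last target. There are 200 camera calls.

## Working session

There is one attempt and no reset: what is moved stays moved. The work goes in short steps, Python scripts to look and compute and a tool call to move; the robot and the scene stay as the last step left them, time stands still between calls to the robot, and variables do not carry over. Pictures are saved under pics/ and viewed, at most 10 in all, crops included, and the job is handed in when it is done.

Besides the shell and the picture viewer there is one more tool, called after "Request:" as name(argument=value, ...), one argument or row to a line, values as JSON. servo_tool: Moves the arm, as the interface text tells. Its arguments: {"type":"object","properties":{"deltas":{"type":"array","items":{"type":"array","items":{"type":"array","items":{"type":"number"}}}},"newtons":{"type":"number"}},"required":["deltas"]}

```bash
mkdir -p pics; cat > h.py <<'E'
import numpy as np, cv2
from rig import sensors, read_camera, ticket
from scipy.spatial.transform import Rotation as Ro
def cam(name):
    o=sensors.get_obs(); c=read_camera(name)
    if 'hand_eye' in c and c.get('R') is None:
        T=np.eye(4);T[:3,:3]=Ro.from_quat(o['tcp_rot']).as_matrix();T[:3,3]=o['position']
        W=T@np.array(c['hand_eye']); c['R']=W[:3,:3].T; c['t']=-W[:3,:3].T@W[:3,3]
    return c
def ray(c,uv):
    p=cv2.undistortPoints(np.array([[uv]],float),np.array(c['intrinsics']),np.array(c['dist_coeffs']))[0,0]
    R=np.array(c['R']);t=np.array(c['t']).ravel()
    return -R.T@t, R.T@np.array([p[0],p[1],1])
def onz(c,uv,z):
    o,d=ray(c,uv); return o+d*(z-o[2])/d[2]
def proj(c,X):
    R=np.array(c['R']);r=cv2.Rodrigues(R)[0]
    return cv2.projectPoints(np.array(X,float).reshape(-1,1,3),r,np.array(c['t'],float).reshape(3,1),np.array(c['intrinsics']),np.array(c['dist_coeffs']))[0].reshape(-1,2)
E
python3 - <<'E'
from h import *
import pickle
for n in('top','side'):
    c=cam(n); pickle.dump(c,open(n+'.pkl','wb')); cv2.imwrite(f'pics/{n}0.png',cv2.resize(c['frame'],(800,600)))
    R=np.array(c['R']);print(n,-R.T@np.array(c['t']).ravel(),R[2])
print(sensors.get_obs())
E
```

```text
top [ 339.40095583   -1.91258936 1230.90631858] [ 0.16244616  0.01305113 -0.98663109]
side [189.26985021 678.28082709 936.44494874] [ 0.28700724 -0.58482183 -0.75868984]
{'time': 0.1, 'joints': array([ 1.11427106,  0.70706887, -0.02760056,  1.48493465,  0.02201475,
        0.95091875, -0.07550662]), 'joint_vel': array([-0.00289693, -0.00196782, -0.00064053, -0.00152219,  0.00057868,
        0.00113044,  0.00015763]), 'effort': array([ 2.79781576e-03, -8.84292626e+01,  1.23699680e+00, -2.36454320e+01,
        1.70566211e-02,  5.07156088e-03,  2.47686484e-05]), 'position': array([ 231.63948101, -526.02672566,  238.86236819]), 'tcp_rot': array([ 9.78568067e-01,  2.05922982e-01, -1.32249220e-04, -4.96054771e-04]), 'wrist_force': array([-0.00890852,  1.06119778, -0.21634975]), 'wrist_torque': array([-0.04494013, -0.01736343,  0.04393164]), 'grip_force': 0.0, 'gripper_width': 85.66029734806142}
```

View pics/top0.png

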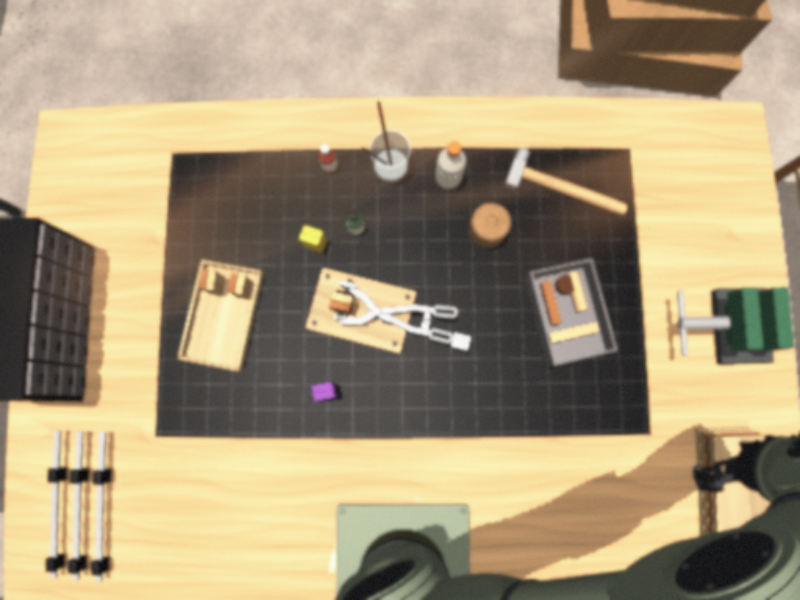

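View pics/side0.png

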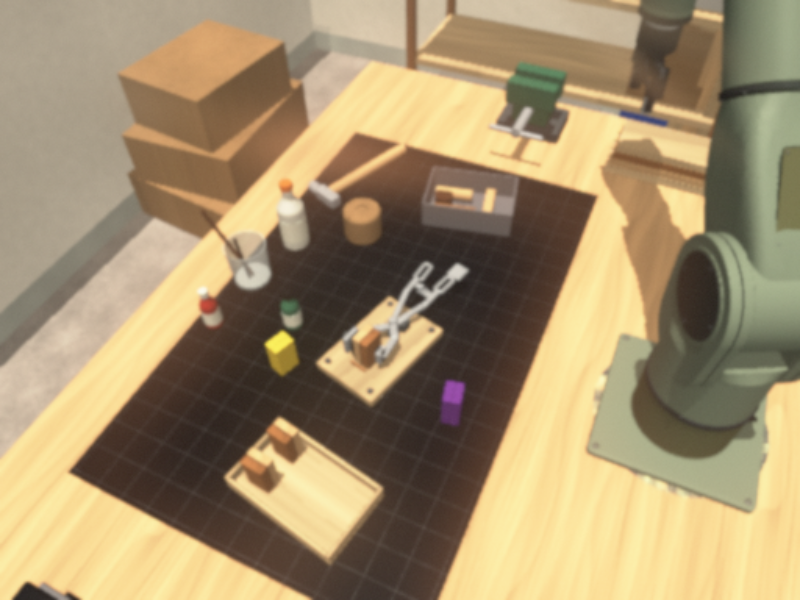

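The top view (800×600) shows the clamp's board corners at about (323,269), (416,290), (404,352), (306,329). The pivot is near (378,314), the swing loop at (445,311), the thumb plate at (460,342) and the twine at (490,222). The tray is on the left, with its finished blanks at the far end. The side view agrees.

```bash
python3 - <<'E'
from h import *
import pickle
c=pickle.load(open('top.pkl','rb'));s=512/800
P=lambda u,v,z:onz(c,(u*s,v*s),z).round(1)
b=[P(*p,18)for p in[(323,269),(416,290),(404,352),(306,329)]];print('board',b)
print('long len',np.linalg.norm(b[1]-b[0]),np.linalg.norm(b[1]-b[2]))
ctr=np.mean(b,0);xd=(b[0]+b[3]-b[1]-b[2])[:2];th=np.arctan2(xd[1],xd[0]);ex=np.array([np.cos(th),np.sin(th)]);ey=np.array([-ex[1],ex[0]])
piv=ctr[:2]-35*ex;print('yaw',th,'pivot',piv,'seen',P(378,314,56))
W=lambda x,y:(piv+ex*x+ey*y).round(1)
print('push',W(-129,-46),'blank',W(70,0),P(342,297,88),'loopseen',P(446,311,50),P(460,342,48.5))
t=[P(*p,30)for p in[(202,260),(262,268),(240,370),(178,359)]];print('tray',t,np.mean(t,0));print('done',P(211,272,76),P(240,278,76),'twine',P(490,222,70))
E
```

```text
board [array([604.2, 158.9,  18. ]), array([558.4, -33. ,  18. ]), array([431.4,  -7.4,  18. ]), array([479.4, 192. ,  18. ])]
long len 197.28976151843258 129.55446731008544
yaw 1.3355220003742112 pivot [510.19115829  43.58923496] seen [504.   43.5  56. ]
push [524.9 -92.6] blank [526.5 111.7] [533.2 111.9  88. ] loopseen [509.8 -91.3  50. ] [ 448.  -117.9   48.5]
tray [array([623.6, 411.8,  30. ]), array([605., 284.,  30.]), array([395.6, 323. ,  30. ]), array([417.6, 452.8,  30. ])] [510.45 367.9   30.  ]
done [587.9 376.2  76. ] [575.  316.7  76. ] twine [ 686.6 -182.    70. ]
```

Request:
servo_tool(
  deltas=[
    [[413,-299,0,0,0,-0.92,85],[413,-299,0,0,0,-0.92,85],[413,-299,0,0,0,-0.92,85],[413,-299,0,0,0,-0.92,85],[413,-299,0,0,0,-0.92,85],[413,-299,0,0,0,-0.92,85],[413,-299,0,0,0,-0.92,85],[413,-299,0,0,0,-0.92,85],[413,-299,0,0,0,-0.92,85],[413,-299,0,0,0,-0.92,85],[413,-299,0,0,0,-0.92,85],[413,-299,0,0,0,-0.92,85]],
  ],
)

```text
time: 1.6
position: [488.8, -87.3, 239.3]
tcp_rot: [0.786, 0.618, -0.0, 0.0]
wrist_force: [-0.5, -0.1, 0.9]
gripper_width: 85.3
grip_force: 0.0
```

```bash
python3 - <<'E'
from h import *
import pickle
o=sensors.get_obs();print(o['time'],o['position'],o['tcp_rot'],o['wrist_force'])
c=cam('wrist');pickle.dump(c,open('w1.pkl','wb'));cv2.imwrite('pics/w1.png',cv2.resize(c['frame'],(800,600)))
print(np.array(c['hand_eye']).round(2))
E
```

```text
1.6 [488.81071273 -87.28758236 239.34349644] [ 7.86011800e-01  6.18211480e-01 -1.29069384e-04  2.31705323e-05] [-0.46228467 -0.13843976  0.94212446]
[[  -0.     -0.95   -0.32   82.71]
 [   1.     -0.      0.     -1.53]
 [  -0.     -0.32    0.95 -133.55]
 [   0.      0.      0.      1.  ]]
```

View pics/w1.png

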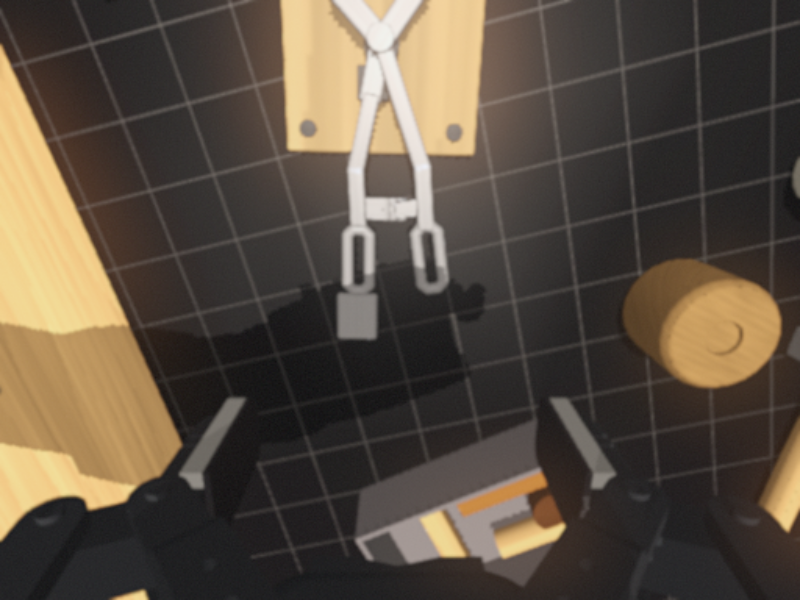

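The wrist view shows the pivot top at (379,38), the fixed loop centre at (358,259), the thumb plate centre at (357,317) and the swing loop centre at (430,258). The board's near corners are at (289,151) and (474,155).

```bash
python3 - <<'E'
from h import *
import pickle
c=pickle.load(open('w1.pkl','rb'));s=512/800
P=lambda u,v,z:onz(c,(u*s,v*s),z)[:2]
piv=P(379,38,59);a=P(289,151,18);b=P(474,155,18)
ed=(a-b);th=np.arctan2(ed[1],ed[0])-np.pi/2
print('piv',piv,'yaw edge',th)
ex=np.array([np.cos(th),np.sin(th)]);ey=np.array([-ex[1],ex[0]])
print('piv from edge',(a+b)/2+65*ex)
piv=(a+b)/2+65*ex
for n,p in dict(loop=P(358,259,45),thumb=P(357,317,48.5),swing=P(430,258,50),fixout=P(343,260,45),swout=P(445,255,50)).items():
    d=p-piv;print(n,p.round(1),'clamp',(d@ex).round(1),(d@ey).round(1))
o=sensors.get_obs();print('tool y angle',np.arctan2(*Ro.from_quat(o['tcp_rot']).as_matrix()[:2,1][::-1]))
E
```

```text
piv [509.88653717  48.1110537 ] yaw edge 1.3110909589848911
piv from edge [511.10807829  48.86263146]
loop [462.3 -77.1] clamp -134.2 14.8
thumb [ 451.1 -116.8] clamp -175.5 15.5
swing [510.6 -86.9] clamp -131.3 -34.4
fixout [452.1 -75.3] clamp -135.1 25.1
swout [520.9 -87.3] clamp -129.0 -44.4
tool y angle -0.23748522604198669
```

Request:
servo_tool(
  deltas=[
    [[6,-3.5,60,0,0,0.01,85.4],[6,-3.5,120,0,0,0.01,85.4],[6,-3.5,170,0,0,0.01,85.4],[6,-3.5,204,0,0,0.01,85.4],[6,-3.5,204,0,0,0.01,85.4]],
  ],
  newtons=30,
)

```text
time: 2.28
position: [486.1, -79.6, 33.9]
tcp_rot: [0.789, 0.615, -0.001, -0.001]
wrist_force: [0.7, 0.6, 1.2]
gripper_width: 85.5
grip_force: 0.0
```

```bash
python3 - <<'E'
from h import *
import pickle
c=cam('wrist');pickle.dump(c,open('w2.pkl','wb'));cv2.imwrite('pics/w2.png',cv2.resize(c['frame'],(640,480)))
E
```

```text
(no output)
```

View pics/w2.png

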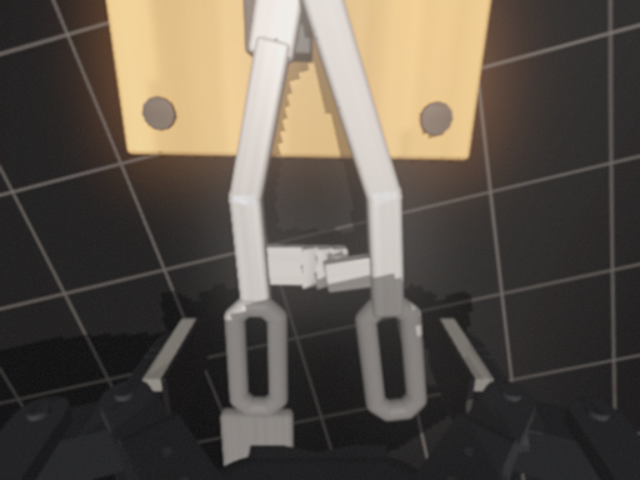

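The pads stand outside both loops at mid-length with clear gaps, fixed loop on the left. Next I shift toward the fixed loop and close.

Request:
servo_tool(
  deltas=[
    [[0,-5,0,0,0,0,75],[0,-9,0,0,0,0,65],[0,-10,0,0,0,0,56],[0,-10,0,0,0,0,50],[0,-10,0,0,0,0,45],[0,-10,0,0,0,0,44],[0,-10,0,0,0,0,44],[0,-10,0,0,0,0,44]],
  ],
  newtons=35,
)

```text
time: 3.32
position: [476.4, -77.0, 36.3]
tcp_rot: [0.789, 0.615, -0.001, -0.0]
wrist_force: [-8.0, 0.3, 11.4]
gripper_width: 44.5
grip_force: 21.2
```

Request:
servo_tool(
  deltas=[
    [[0,0,0,0,0,0,40],[0,0,0,0,0,0,40],[0,0,0,0,0,0,40]],
  ],
  newtons=40,
)

```text
time: 3.7
position: [475.6, -76.9, 36.3]
tcp_rot: [0.789, 0.615, -0.001, -0.001]
wrist_force: [-11.5, 2.3, 16.2]
gripper_width: 41.8
grip_force: 38.7
```

Request:
servo_tool(
  deltas=[
    [[0,2,0,0,0,0,60],[0,2,0,0,0,0,75],[0,2,0,0,0,0,75],[0,2,-40,0,0,0,75],[-14,2,-90,0,0,0,75],[-14,2,-90,0,0,0,75]],
  ],
)

```text
time: 4.45
position: [476.8, -92.3, 128.0]
tcp_rot: [0.789, 0.614, 0.001, 0.002]
wrist_force: [0.0, 0.6, -0.3]
gripper_width: 75.1
grip_force: 0.0
```

```bash
python3 - <<'E'
from h import *
import pickle
o=sensors.get_obs();print(o['time'],o['position'])
c=cam('wrist');pickle.dump(c,open('w3.pkl','wb'));cv2.imwrite('pics/w3.png',cv2.resize(c['frame'],(800,600)))
E
```

```text
4.45 [476.81301679 -92.2796535  128.04829894]
```

View pics/w3.png

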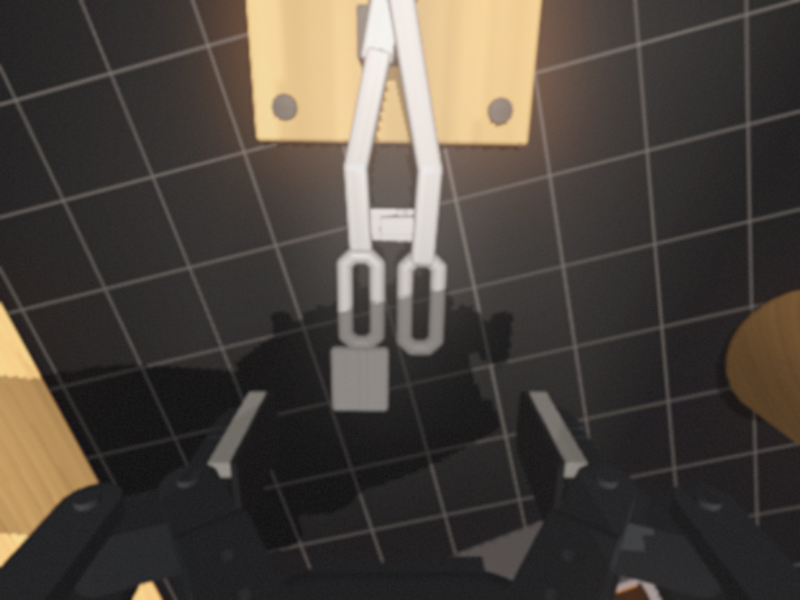

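The loops now stand about 6 mm apart (gap (385–398)px of a 47px loop), which matches the last tooth. The thumb plate is centred at (360,379).

```bash
python3 - <<'E'
from h import *
import pickle
c=pickle.load(open('w3.pkl','rb'));s=512/800
p=onz(c,(360*s,379*s),48.5);o=sensors.get_obs();R=Ro.from_quat(o['tcp_rot']).as_matrix()
print(p,R.T@(p-o['position']))
g=[onz(c,(u*s,300*s),z)for u,z in((338,45),(446,50))];print(np.linalg.norm(g[0]-g[1]))
E
```

```text
[ 451.34677095 -115.14743479   48.5       ] [-28.95481252 -18.70496448  77.86648257]
50.236748737225625
```

Request:
servo_tool(
  deltas=[
    [[-31,-18.7,0,0,0,0,0],[-31,-18.7,0,0,0,0,0],[-31,-18.7,0,0,0,0,0],[-31,-18.7,20,0,0,0,0],[-31,-18.7,40,0,0,0,0],[-31,-18.7,60,0,0,0,0],[-31,-18.7,65,0,0,0,0],[-31,-18.7,65,0,0,0,0],[-31,-18.7,65,0,0,0,0],[-31,-18.7,65,0,0,0,0],[-31,-18.7,65,0,0,0,0],[-31,-18.7,65,0,0,0,0],[-31,-18.7,65,0,0,0,0],[-31,-18.7,65,0,0,0,0],[-31,-18.7,65,0,0,0,0],[-31,-18.7,65,0,0,0,0],[-31,-18.7,65,0,0,0,0],[-31,-18.7,65,0,0,0,0],[-31,-18.7,65,0,0,0,0],[-31,-18.7,65,0,0,0,0]],
  ],
)

```text
time: 7.0
position: [450.3, -116.6, 60.3]
tcp_rot: [0.789, 0.615, 0.0, -0.0]
wrist_force: [0.3, -0.5, 0.3]
gripper_width: -0.1
grip_force: 0.0
```

Request:
servo_tool(
  deltas=[
    [[0,0,3,0,0,0,0],[0,0,6,0,0,0,0],[0,0,9,0,0,0,0],[0,0,12,0,0,0,0],[0,0,14,0,0,0,0],[0,0,14.5,0,0,0,0],[0,0,14.5,0,0,0,0],[0,0,14.5,0,0,0,0]],
  ],
)

```text
time: 8.0
position: [450.4, -116.6, 45.9]
tcp_rot: [0.789, 0.615, 0.0, -0.0]
wrist_force: [-1.0, -0.3, 2.4]
gripper_width: 0.1
grip_force: 1.4
```

```bash
python3 - <<'E'
from h import *
import pickle
c=cam('wrist');pickle.dump(c,open('w4.pkl','wb'));cv2.imwrite('pics/w4.png',cv2.resize(c['frame'],(640,480)))
E
```

```text
(no output)
```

View pics/w4.png

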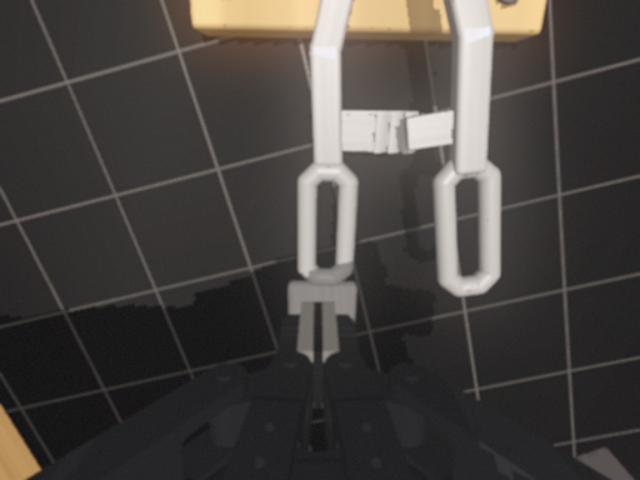

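The handles are wide apart again, so the jaws are fully open. The fingertip sits on the thumb plate at (320,295).

```bash
python3 - <<'E'
from h import *
o=sensors.get_obs();print(o['joints'].round(3))
E
```

```text
[ 0.229  0.91  -0.08   2.047  0.328  0.196 -0.388]
```

Request:
servo_tool(
  deltas=[
    [[0,0,-20,0,0,0,0],[0,0,-60,0,0,0,40],[20,10,-120,0,0,0,85],[70,15,-180,0,0,0,85],[130,15,-200,0,0,0,85],[140,15,-200,0,0,0,85],[140,15,-200,0,0,0,85]],
  ],
)

```text
time: 8.93
position: [499.2, 17.3, 246.2]
tcp_rot: [0.788, 0.616, 0.001, -0.0]
wrist_force: [-0.1, -0.7, -1.0]
gripper_width: 85.1
grip_force: 0.0
```

```bash
python3 - <<'E'
from h import *
import pickle
o=sensors.get_obs();print(o['joints'].round(3),o['position'])
c=cam('wrist');pickle.dump(c,open('w5.pkl','wb'));cv2.imwrite('pics/w5.png',cv2.resize(c['frame'],(800,600)))
E
```

```text
[ 0.034  0.591 -0.231  1.741  0.173  0.829 -0.519] [499.20861428  17.26943998 246.15602345]
```

View pics/w5.png

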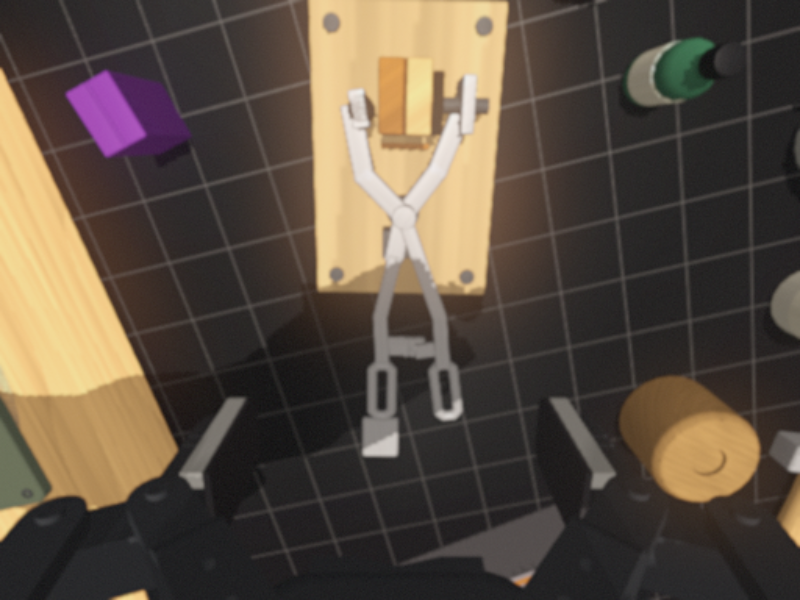

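The blank stands between the open jaws, its top face corners at about (379,57), (432,57), (432,135), (379,135). The legs and pivot are clear of its end faces.

```bash
python3 - <<'E'
from h import *
import pickle
c=pickle.load(open('w5.pkl','rb'));s=512/800
q=np.array([onz(c,(u*s,v*s),88)for u,v in((379,57),(432,57),(432,135),(379,135))]);print(q.round(1))
e=q[0]+q[1]-q[2]-q[3];print('blank x yaw',np.arctan2(e[1],e[0]),np.linalg.norm(e)/2,'cross-check width',np.linalg.norm(q[0]-q[1]))
p=q.mean(0);o=sensors.get_obs();R=Ro.from_quat(o['tcp_rot']).as_matrix();print(p,R.T@(p-o['position']),'toolx yaw',np.arctan2(R[1,0],R[0,0]))
E
```

```text
[[518.6 140.1  88. ]
 [546.3 133.2  88. ]
 [537.6  94.6  88. ]
 [508.6 101.8  88. ]]
blank x yaw 1.332159933072797 39.57510748987543 cross-check width 28.530036797720037
[527.76633027 117.40596211  88.        ] [105.64945758   3.42354435 157.70147616] toolx yaw 1.3258452482945073
```

Request:
servo_tool(
  deltas=[
    [[50,3.4,0,0,0,-0.2,65],[105.6,3.4,0,0,0,-0.4,65],[105.6,3.4,20,0,0,-0.6,65],[105.6,3.4,40,0,0,-0.8,65],[105.6,3.4,60,0,0,-1.0,65],[105.6,3.4,80,0,0,-1.2,65],[105.6,3.4,90,0,0,-1.4,65],[105.6,3.4,90,0,0,-1.564,65],[105.6,3.4,90,0,0,-1.564,65],[105.6,3.4,90,0,0,-1.564,65],[105.6,3.4,90,0,0,-1.564,65]],
  ],
)

```text
time: 10.35
position: [528.0, 116.5, 155.6]
tcp_rot: [0.127, 0.992, -0.0, -0.0]
wrist_force: [0.7, -0.5, -0.2]
gripper_width: 65.0
grip_force: 0.0
```

```bash
python3 - <<'E'
from h import *
import pickle
o=sensors.get_obs();print(o['joints'].round(3),o['position'])
c=cam('wrist');pickle.dump(c,open('w6.pkl','wb'));cv2.imwrite('pics/w6.png',cv2.resize(c['frame'],(640,480)))
E
```

```text
[ 0.038  0.828 -0.609  1.704  0.62   0.812  0.456] [527.95331092 116.47075918 155.63444998]
```

View pics/w6.png

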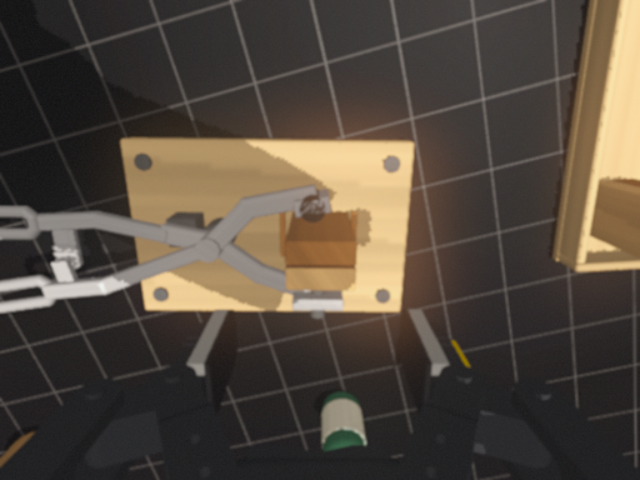

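The blank (287–355) is centred between the open fingers. Next I descend and grip.

Request:
servo_tool(
  deltas=[
    [[0,0,40,0,0,0,65],[0,0,75,0,0,0,65],[0,0,87.5,0,0,0,65],[0,0,87.5,0,0,0,65],[0,0,87.5,0,0,0,50],[0,0,87.5,0,0,0,35],[0,0,87.5,0,0,0,35],[0,0,87.5,0,0,0,35],[0,0,87.5,0,0,0,35],[0,0,87.5,0,0,0,35]],
  ],
  newtons=30,
)

```text
time: 11.65
position: [528.5, 117.2, 69.4]
tcp_rot: [0.126, 0.992, 0.0, 0.001]
wrist_force: [-0.4, 0.2, 7.9]
gripper_width: 39.7
grip_force: 30.9
```

Request:
servo_tool(
  deltas=[
    [[0,0,-30,0,0,0,35],[0,0,-70,0,0,0,35],[0,0,-100,0,0,0,35],[10,20,-110,0,0,0,35],[35,60,-110,0,0,-0.02,35],[60,105,-110,0,0,-0.04,35],[85,150,-110,0,0,-0.06,35],[110,195,-110,0,0,-0.06,35],[125,225,-110,0,0,-0.06,35],[130,235,-110,0,0,-0.06,35],[130,235,-110,0,0,-0.06,35],[130,235,-110,0,0,-0.06,35]],
  ],
)

```text
time: 13.15
position: [461.6, 375.9, 178.5]
tcp_rot: [0.097, 0.995, -0.0, 0.0]
wrist_force: [0.0, 0.1, -0.8]
gripper_width: 39.4
grip_force: 30.7
```

```bash
python3 - <<'E'
from h import *
import pickle
c=cam('side');pickle.dump(c,open('s7.pkl','wb'));w=cam('wrist');pickle.dump(w,open('w7.pkl','wb'))
cv2.imwrite('pics/m7.png',np.hstack([cv2.resize(x['frame'],(400,300)) for x in(c,w)]))
E
```

```text
(no output)
```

View pics/m7.png

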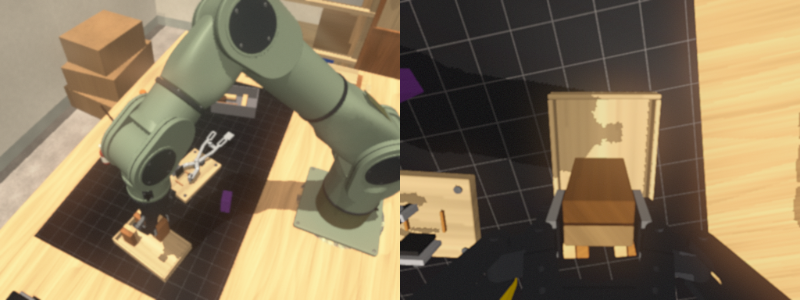

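The blank is held upright, aligned and centred across the free end of the tray. Next I lower it.

Request:
servo_tool(
  deltas=[
    [[0,0,40,0,0,0,35],[0,0,80,0,0,0,35],[0,0,108,0,0,0,35],[0,0,114,0,0,0,35],[0,0,117,0,0,0,35],[0,0,119,0,0,0,35],[0,0,119,0,0,0,35]],
  ],
)

```text
time: 14.12
position: [461.2, 377.3, 59.9]
tcp_rot: [0.096, 0.995, 0.0, 0.0]
wrist_force: [-0.0, 0.5, -0.5]
gripper_width: 39.4
grip_force: 30.7
```

Request:
servo_tool(
  deltas=[
    [[0,0,0.7,0,0,0,35],[0,0,1.4,0,0,0,35],[0,0,1.8,0,0,0,35],[0,0,1.8,0,0,0,35]],
  ],
)

```text
time: 14.62
position: [460.9, 377.2, 57.5]
tcp_rot: [0.096, 0.995, 0.0, -0.0]
wrist_force: [0.0, 0.5, -0.1]
gripper_width: 39.7
grip_force: 30.7
```

Request:
servo_tool(
  deltas=[
    [[0,0,0.7,0,0,0,35],[0,0,1.4,0,0,0,35],[0,0,1.4,0,0,0,35]],
  ],
)

```text
time: 15.0
position: [461.0, 377.5, 57.2]
tcp_rot: [0.096, 0.995, 0.0, 0.0]
wrist_force: [-3.7, -2.4, 19.1]
gripper_width: 39.5
grip_force: 32.8
```

Contact with the floor. I back off slightly, open and rise.

Request:
servo_tool(
  deltas=[
    [[0,0,-1,0,0,0,35],[0,0,-1,0,0,0,42],[0,0,-1,0,0,0,50],[0,0,-1,0,0,0,58],[0,0,-1,0,0,0,58],[0,0,-20,0,0,0,58],[0,0,-60,0,0,0,58],[0,0,-120,0,0,0,58],[40,0,-180,0,0,0,58],[60,0,-190,0,0,0,58],[60,0,-190,0,0,0,58]],
  ],
)

```text
time: 16.38
position: [400.8, 389.6, 248.9]
tcp_rot: [0.095, 0.995, 0.001, 0.001]
wrist_force: [1.3, 0.2, -0.3]
gripper_width: 57.9
grip_force: 0.0
```

```bash
python3 - <<'E'
from h import *
c=cam('side');t=cam('top')
cv2.imwrite('pics/m8.png',np.hstack([cv2.resize(x['frame'],(400,300)) for x in(c,t)]))
E
```

```text
(no output)
```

View pics/m8.png

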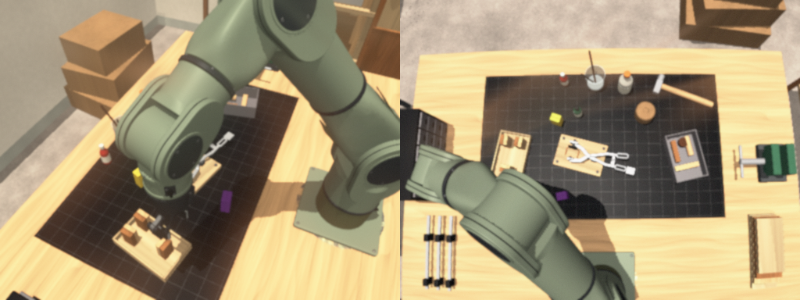

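The side view shows three blanks upright in the tray, with the placed one in the free end. The top view shows the clamp open and the twine and bottle where they were.

```bash
python3 -c "
from rig import ticket
print(ticket.close_job())"
```

```text
the job is handed in; nothing more can be done
None
```

I closed the clamp to the last tooth and left it pressing the blank by itself for about 3 s. I then released it with the thumb plate, stood the blank upright in the free end of the tray, and handed the job in at about 16 s.

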